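# Start the board preheater at its control box

## Task

Start the preheater from its control box with the closed fingertips: first press the raised end of the rocker switch down until it tips fully over, then push the square key in until it stops, then press the large round button all the way down and let go. Do it in that order, leave the small round button unpressed, and do not pick up or shift the flux jar, screwdriver or nozzle standing around; finish with the hand clear of everything.

Things in the scene. Friction and masses are not known exactly. Their poses are not given: they have to be found in the camera images.
- station: Fixed preheater: white control box 160 (x) x 320 (y) x 90 mm high, flat top; hot plate unit behind it (+x), 59 mm high, a circuit board clamped on it. Origin: centre of the box's underside; x to the hot plate, z up. Four white-capped controls in a row on the box's top, at x = -30 mm, y = -97.5, -32.5, 32.5, 97.5 mm, in varying order; their axes are parallel to the station's.
- rocker_press (a point): Press point on the top of the rocker's far (+x) half, 18 mm along the paddle from its hinge line (parallel to y, 10 mm above the box's top). Paddle 50 (x) x 26 x 8 mm, black surround 60 x 36 x 6 mm, thin black line across the far half. Off: far end up by 0.22 rad, this point 18 mm above the box's top; on: far end down by 0.22 rad, point 10 mm above. Moves and turns with the paddle.
- rocker (a joint): Rocker angle in rad: 0 = fully off (far end up), 0.44 = fully on (far end down), counted as on above 0.34. Starts between 0 and 0.05. No spring: friction of 0.05 N m (about 3 N at the press point) keeps it where it is left.
- square_top (a point): Centre of the top of the square key, 32 x 32 mm, its top 18 mm above the box's top when out and 12 mm when in; black square surround 44 x 44 x 8 mm.
- square (a joint): How far the square key is pushed in, m: 0 = out, 0.006 = fully in, counted as in above 0.0045. Starts between 0 and 0.0008. No spring: friction of 3 N keeps it where it is left.
- big_top (a point): Centre of the top of the large round button, cap 36 mm across, its top 22 mm above the box's top when up; black round surround 52 mm across, 12 mm high.
- big (a joint): How far the large round button is down, m: 0 = up, 0.006 = fully down, counted as pressed above 0.0045. A spring pushes it back up: 1.5 N at the start of its travel, 5 N fully down.
- small_top (a point): Centre of the top of the small round button (stop), cap 18 mm across, its top 22 mm above the box's top; black round surround 34 mm across, 12 mm high. Not to be pressed.
- small (a joint): How far the small round button is down, m: 0 = up, 0.006 = fully down; sprung, 1.2 to 4 N. More than 0.002 counts as pressed.
- flux: Loose amber flux jar with a white cap, 40 mm across, 75 mm high, standing on the bench beside the control box. Origin: centre of its underside.
- driver: Loose screwdriver, 170 mm long, lying on the bench between the robot and the control box, roughly parallel to the box. Origin near its middle at bench level.
- nozzle: Loose steel hot-air nozzle, 30 mm across, 40 mm high, standing on the control box's top behind the row of controls, 80 mm from the line of the row. Origin: centre of its underside.
Not all that is in view belongs to the job. Of the things that look like the driver, the middle-sized one is meant.

How it is judged:
On the way, in this order (a step that is already met when the one before it is completed fails the run):
1. the rocker is tipped fully on (value of joint rocker above 0.34 rad), for 0.1 s.
2. the square key is pushed in (value of joint square above 0.0045 m), for 0.1 s.
3. the large round button is pressed down (value of joint big above 0.0045 m), for 0.05 s.
4. the large round button is let up again (value of joint big below 0.001 m), for 0.1 s.
At the end, for the whole second after the job is handed in: The rocker is on (above 0.34 rad), the square key is in (above 4.5 mm), both round buttons are up (within 1 mm), and the flux jar, screwdriver and nozzle are at rest within 20 mm of where they were (value of joint rocker above 0.34 rad and value of joint square above 0.0045 m and value of joint each of big, small below 0.001 m and distance of each of flux, driver, nozzle from where it was at the start of the episode below 0.02 m and linear speed of each of flux, driver, nozzle below 0.02 m/s); the robot touches nothing.
It fails at once if the square key is pushed in (over 3 mm) before the rocker is on (value of joint square above 0.003 m and value of joint rocker below 0.34 rad).
It fails at once if the large round button is pressed (over 3 mm) before the rocker is on and the square key is in (value of joint big above 0.003 m and (value of joint rocker below 0.34 rad or value of joint square below 0.0045 m)).
It fails at once if the small round button is pressed (over 2 mm) (value of joint small above 0.002 m).
It fails at once if the flux jar, screwdriver or nozzle is lifted, carried or shifted by more than 20 mm (distance of any of flux, driver, nozzle from where it was at the start of the episode above 0.02 m).
It also fails if it takes over 35 s, if anything falls off the work surface, if the arm or the gripper's body presses on something with over 40 N, if the wrist force passes 120 N, or if a joint passes its speed limit or range.

## Robot

A 6-joint arm with a two-finger parallel gripper is mounted at the origin on the work surface. World frame = base frame: x ahead of the robot, y to its left, z up, the work surface at z = 0. Lengths are in m, angles in rad, forces in N, time in s.
With the tool pointing down it reaches from about 0.275 to 0.725 m from the base axis. Payload 5.6 kg.
Tool frame: the origin (TCP) lies at the very end of the fingers, on their centre line; the grasp point (between the pads) lies 19 mm behind it; z points along the fingers, y is the line along which they close (so a half turn about z gives the same grasp; the last joint's range is limited). The gripper opens to 85 mm and grips with 20 to 120 N. Pads are 22 mm wide; open, the fingers measure 114 mm over their backs; the gripper's body (76 mm by 85 mm) begins 54 mm behind the grasp point. The pads swing forward as they close: fully open they stand 13 mm farther back than shut.
Start: joints at [-0.963, 0.255, 0.108, 0, -1.424, -0.285], TCP at [0.174, -0.522, 0.231] pointing down, gripper open.
Joint ranges: [-2.95, 2.95], [-1.21, 1.97], [-1.09, 1.5], [-2.87, 1.71], [-2.94, -0.07], [-3.05, 3.05]. Speed limits (rad/s): [2.57, 2.57, 3.14, 3.14, 3.14, 3.14].

## Interface

Orientations are given as a rotation vector (axis times angle).
In Python, from cell import r gives the robot as it stands.
- The arm moves only by the tool jog_arm, never from a script. Its arguments are lists of equal length, an entry for each row: "translation": the shift along the tool's x, y, z in m, a list of three; "roll": the turn about the tool's z in rad. In form: {"translation": [[tx, ty, tz], ...], "roll": [roll, ...]}. A call has 1 to 10 rows; each row is the pose to reach, as a shift and turn from the pose commanded when the call began, along the tool's axes at that moment; what a row does not reach only later rows make up. A row lasts 1/12 s, in which the tool goes at most 41.7 mm and 7.16 degrees, less where a joint would pass 70% of its speed; a pose out of reach is approached as far as the arm can. A call with a gripper value outside its range is refused whole. "jaw" is the finger opening in m, from 0 to 0.0854, set as the call begins (left out, the last holds). The fingers move at their own pace and stop on an object; the grip force is fixed at half the most. Time passes only in rows, so rows that repeat a pose let the fingers close. It gives the time, the measured TCP pose, the force, the opening and the grip force at its end, in the units of the state.
- r.observe(): the state, without advancing time (a new reading comes with each control period).
- r.camera(name): name is "scene" or "top" or "wrist"; returns a dict with "frame" (384x512x3 uint8, red, green, blue), "intrinsics" (3x3 intrinsics, pixels), "dist_coeffs" ([k1, k2, p1, p2, k3] as OpenCV has them; the pictures are not rectified), "R" (3x3) and "t" (3): a world point X has camera coordinates R X + t; the wrist camera has in their place "mount" (4x4, takes a point from camera to tool coordinates, whose origin is the TCP and whose axes are the flange's). Camera axes: x right, y down, z forward; pixel columns grow to the right and rows downward; lengths in m; the calibration is good to about 2 mm. A picture is of the moment at which its call begins: read the wrist's pose just before it. There is no depth.
- r.close_job(): hands the job in; it is judged then, once.
Trained networks look in a picture, given as the dict that the camera call returned (one of the last four; its "shot" number tells which), for a name from the list of things; names that differ only in an ending like _2 or _b are one class to them, and where a whole thing is asked for, a point or a joint stands for the part that bears it (a point fixed in the world has none). Each returns a list of dicts, best first, with "confidence" (0 to 1); they miss things now and then, are a little off and sometimes report something else, mostly with a low value. They report only what shows in the picture. A call takes as long as a camera call. They do not tell look-alikes from the thing itself.
- r.search_frame(label, picture): "centre" ([x, y, z] in m, in the coordinates of the camera as it stood for that picture, good to about 4 mm: the middle of the surface that is visible of it).
- r.outline_of(label, picture): "region" (384x512 bool, what is visible of it).
- r.spot_point(label, picture): "centre" ([x, y, z] in m, in the coordinates of the camera as it stood for that picture, good to about 4 mm: a listed point, or the origin of a listed thing).
The state is a dict: "time_s": time; "qpos": joint angles; "dq": joint speeds; "joint_efforts": joint torques, N m; "tcp_pos": TCP position; "tool_rot": TCP orientation; "ft_force": force on the tool from outside, world axes, zero at the start; "ft_torque": the same for the moment, N m; "finger_gap": finger opening in m; "grasp_force": force on a finger pad.
Only numpy, scipy, OpenCV 4.12 (cv2) and the standard library are available. Lean on these libraries where they do the work, as an engineer would, in place of code of your own. Each camera call takes 0.05 s, during which the arm holds its last target. There are 200 camera calls.

## Working session

There is one attempt and no reset: what is moved stays moved. The work goes in short steps, Python scripts to look and compute and a tool call to move; the robot and the scene stay as the last step left them, time stands still between calls to the robot, and variables do not carry over. Pictures are saved under pics/ and viewed, at most 10 in all, crops included, and the job is handed in when it is done.

Besides the shell and the picture viewer there is one more tool, called after "Emit:" as name([rows], argument=value, ...), one row to a line, values as JSON. jog_arm: Moves the arm, as the interface text tells. Its arguments: {"type":"object","properties":{"translation":{"type":"array","items":{"type":"array","items":{"type":"number"}}},"roll":{"type":"array","items":{"type":"number"}},"jaw":{"type":"number"}},"required":["translation","roll"]}

```bash
mkdir -p pics; cat > h.py <<'E'
import numpy as np, cv2
from scipy.spatial.transform import Rotation as Ro
from cell import r
def toworld(p,c,s=None):
    p=np.array(p)
    if 'mount' in c:
        M=np.array(c['mount']); q=M[:3,:3]@p+M[:3,3]
        return Ro.from_rotvec(s['tool_rot']).as_matrix()@q+np.array(s['tcp_pos'])
    return np.array(c['R']).T@(p-np.array(c['t']))
def look(cam,names,save=None):
    s=r.observe(); c=r.camera(cam)
    for n in names:
        for d in r.spot_point(n,c)[:3]:
            print(cam,n,round(d['confidence'],2),toworld(d['centre'],c,s).round(4))
    if save: cv2.imwrite(f'pics/{save}.png',c['frame'][:,:,::-1])
    return c,s
E
python3 - <<'E'
from h import *
N=['station','rocker_press','square_top','big_top','small_top','flux','driver','nozzle']
look('top',N,'top1'); look('scene',N,'scene1')
s=r.observe();print(s['time_s'],s['tcp_pos'],s['tool_rot'],Ro.from_rotvec(s['tool_rot']).as_matrix().round(3))
a=cv2.imread('pics/top1.png');b=cv2.imread('pics/scene1.png');cv2.imwrite('pics/both.png',cv2.resize(np.vstack([a]),None,fx=1.5,fy=1.5))
E
```

```text
top station 0.94 [0.5201 0.0345 0.003 ]
top rocker_press 0.77 [0.5097 0.1392 0.1086]
top square_top 0.85 [0.4839 0.0068 0.1038]
top big_top 0.64 [0.491  0.0689 0.1113]
top small_top 0.39 [ 0.4872 -0.0608  0.1097]
top flux 0.56 [0.4993 0.2834 0.0048]
top flux 0.39 [0.4901 0.068  0.1122]
top driver 0.7 [ 0.3761  0.0219 -0.006 ]
top driver 0.66 [0.2621 0.2534 0.0035]
top driver 0.66 [ 0.2676 -0.2063 -0.0016]
top nozzle 0.6 [0.5702 0.0258 0.0902]
top nozzle 0.21 [ 0.373   0.021  -0.0043]
scene station 0.57 [ 0.5228  0.0376 -0.0006]
scene rocker_press 0.81 [0.5135 0.138  0.1087]
scene square_top 0.52 [0.4878 0.0042 0.1105]
scene big_top 0.67 [0.4923 0.0743 0.1121]
scene small_top 0.6 [ 0.4847 -0.0582  0.1099]
scene flux 0.8 [ 0.4959  0.2859 -0.0049]
scene driver 0.76 [0.3718 0.0196 0.0022]
scene driver 0.62 [ 0.2666  0.2509 -0.0032]
scene driver 0.49 [ 0.2703 -0.2072 -0.0005]
scene nozzle 0.5 [0.5706 0.029  0.0923]
0.9 [ 0.17449319 -0.52157343  0.2312938 ] [-5.04852961e-01  3.10073012e+00 -2.73766504e-05] [[-0.948 -0.317  0.   ]
 [-0.317  0.948 -0.   ]
 [-0.    -0.    -1.   ]]
```

View pics/both.png

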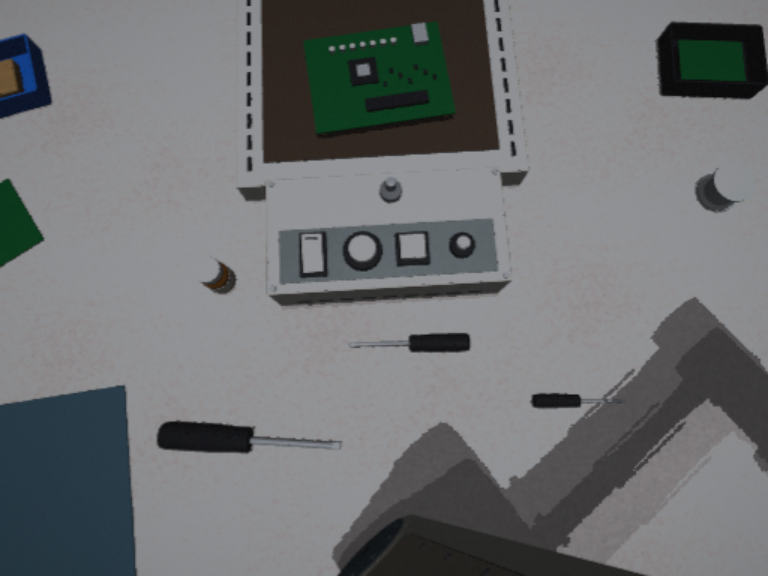

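View pics/scene1.png

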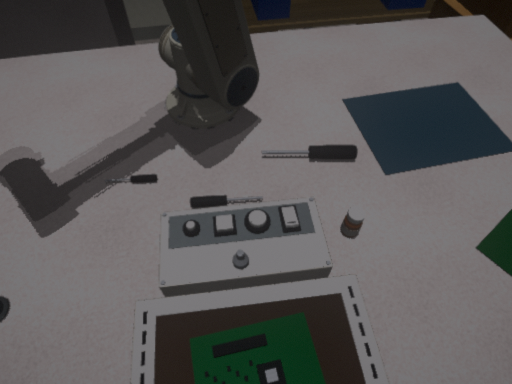

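Both views agree. From +y to −y the row is rocker, big, square, small; in the top picture they sit at (313,254), (362,250), (412,247), (461,243). The nozzle is behind at (390,188), and the middle-sized driver lies in front of the box at (410,343). I'll go above the row next.

Emit:
jog_arm([
  [-0.03,0.028,0],
  [-0.06,0.056,0],
  [-0.09,0.084,0],
  [-0.12,0.112,-0.01],
  [-0.15,0.14,-0.01],
  [-0.18,0.168,-0.02],
  [-0.21,0.196,-0.02],
  [-0.24,0.224,-0.03],
  [-0.27,0.252,-0.03],
  [-0.3,0.28,-0.03],
], roll=[0.05,0.1,0.15,0.2,0.25,0.3,0.34,0.37,0.37,0.37], jaw=0)

```text
time_s: 1.73
tcp_pos: [0.3709, -0.159, 0.2622]
tool_rot: [0.074, 3.138, -0.0]
ft_force: [0.7, -0.5, 0.5]
finger_gap: -0.0
grasp_force: 0.0
```

```bash
python3 - <<'E'
from h import *
s=r.observe();R=Ro.from_rotvec(s['tool_rot']).as_matrix();print(s['tcp_pos'],R.round(3),(R.T@(np.array([.49,.06,.26])-s['tcp_pos'])).round(4),s['qpos'],s['finger_gap'])
E
```

```text
[ 0.37087222 -0.15897271  0.26224937] [[-0.999  0.047  0.002]
 [ 0.047  0.999 -0.   ]
 [-0.002 -0.    -1.   ]] [-0.1087  0.2244  0.0025] [-1.20815392e-02 -5.08770512e-02 -1.60658881e-01  2.23750393e-04
 -1.45865322e+00 -1.60595388e+00] -4.960666581883339e-05
```

Emit:
jog_arm([
  [-0.018,0.037,0],
  [-0.036,0.074,0],
  [-0.054,0.111,0],
  [-0.072,0.148,0],
  [-0.09,0.185,0],
  [-0.11,0.224,0],
  [-0.11,0.224,0],
  [-0.11,0.224,0],
], roll=[0,0,0,0,0,0,0,0])

```text
time_s: 2.4
tcp_pos: [0.4912, 0.0595, 0.2604]
tool_rot: [-0.07, -3.139, 0.001]
ft_force: [0.0, -0.9, 1.1]
finger_gap: -0.0
grasp_force: 0.0
```

```bash
python3 - <<'E'
from h import *
N=['station','rocker_press','square_top','big_top','small_top','nozzle']
look('wrist',N,'w1')
s=r.observe();print(s['time_s'],s['tcp_pos'],s['tool_rot'],s['ft_force'])
E
```

```text
wrist station 0.79 [0.5213 0.0381 0.0036]
wrist rocker_press 0.91 [0.5202 0.1356 0.1066]
wrist square_top 0.83 [0.4854 0.0086 0.1081]
wrist big_top 0.69 [0.4903 0.067  0.1169]
wrist small_top 0.71 [ 0.4836 -0.0583  0.1146]
wrist nozzle 0.84 [0.5698 0.0271 0.0902]
2.75 [0.49034781 0.05675974 0.26175027] [7.62171090e-02 3.13985482e+00 5.26264576e-04] [-0.79335584  0.18498768 -0.50177364]
```

View pics/w1.png

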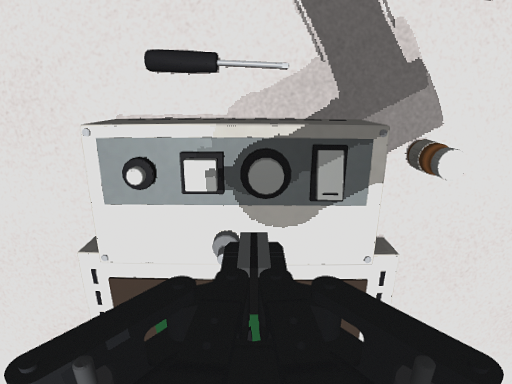

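The wrist view confirms the layout: small (138,174), square (202,172), big (266,174), rocker (330,172). The rocker's black line is at (330,194), the far side. Moving above the rocker's raised end.

Emit:
jog_arm([
  [-0.007,0.026,0],
  [-0.014,0.052,0],
  [-0.022,0.079,0.02],
  [-0.022,0.079,0.05],
  [-0.022,0.079,0.08],
  [-0.022,0.079,0.11],
  [-0.022,0.079,0.13],
  [-0.022,0.079,0.13],
  [-0.022,0.079,0.13],
], roll=[0,0,0,0,0,0,0,0,0])

```text
time_s: 3.5
tcp_pos: [0.5161, 0.1348, 0.1314]
tool_rot: [-0.075, -3.14, 0.002]
ft_force: [0.6, 0.1, 1.4]
finger_gap: -0.0004
grasp_force: 0.0
```

```bash
python3 - <<'E'
from h import *
N=['rocker_press','square_top','big_top']
look('wrist',N,'w2');look('scene',[],'s2')
s=r.observe();print(s['time_s'],s['tcp_pos'],s['tool_rot'],s['ft_force'])
a=cv2.imread('pics/w2.png');b=cv2.imread('pics/s2.png')[160:290,140:350]
b=cv2.resize(b,(400,248),interpolation=cv2.INTER_CUBIC)
o=np.zeros((600,512,3),np.uint8);o[:352]=a[:352];o[352:,:400]=b;cv2.imwrite('pics/c2.png',o)
E
```

```text
wrist rocker_press 0.72 [0.5153 0.1347 0.1057]
wrist square_top 0.97 [0.4879 0.0062 0.105 ]
wrist big_top 0.87 [0.4919 0.0683 0.1141]
3.75 [0.5172866  0.13585257 0.13304507] [7.42264424e-02 3.13777730e+00 2.39082375e-03] [0.69177861 0.25960879 0.31679687]
```

View pics/c2.png

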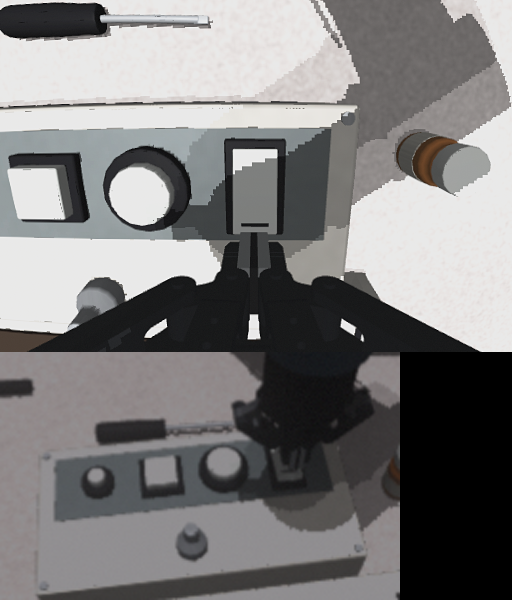

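Tip is over the far end of the rocker, y-centred on it (paddle at 255,190). Pressing down.

Emit:
jog_arm([
  [0,0,0.012],
  [0,0,0.02],
  [0,0,0.022],
  [0,0,0.024],
  [0,0,0.026],
  [0,0,0.027],
  [0,0,0.028],
  [0,0,0.029],
  [0,0,0.03],
  [0,0,0.03],
], roll=[0,0,0,0,0,0,0,0,0,0])

```text
time_s: 4.58
tcp_pos: [0.5174, 0.1357, 0.1019]
tool_rot: [0.074, 3.138, 0.001]
ft_force: [3.1, -0.9, 4.3]
finger_gap: 0.0001
grasp_force: 2.2
```

Emit:
jog_arm([
  [0,0,0.001],
  [0,0,0.001],
], roll=[0,0])

```text
time_s: 4.75
tcp_pos: [0.5173, 0.1357, 0.1008]
tool_rot: [0.074, 3.139, 0.001]
ft_force: [5.0, -1.7, 4.3]
finger_gap: 0.0001
grasp_force: 2.6
```

Emit:
jog_arm([
  [0,0,0.001],
  [0,0,0.001],
], roll=[0,0])

```text
time_s: 4.92
tcp_pos: [0.5174, 0.1357, 0.1007]
tool_rot: [0.073, 3.138, 0.001]
ft_force: [2.8, -2.2, 8.9]
finger_gap: 0.0
grasp_force: 4.7
```

Emit:
jog_arm([
  [0,0,0.001],
  [0,0,0.001],
], roll=[0,0])

```text
time_s: 5.08
tcp_pos: [0.5175, 0.1357, 0.1005]
tool_rot: [0.073, 3.137, 0.001]
ft_force: [0.7, -2.3, 14.1]
finger_gap: -0.0002
grasp_force: 7.1
```

The rocker is at its stop: the force climbs while z stays put. Lifting and crossing to the square key.

Emit:
jog_arm([
  [0,0,-0.025],
  [0,0,-0.05],
  [0.005,-0.025,-0.06],
  [0.009,-0.052,-0.06],
  [0.014,-0.078,-0.06],
  [0.019,-0.104,-0.06],
  [0.023,-0.13,-0.055],
  [0.023,-0.13,-0.04],
  [0.023,-0.13,-0.035],
  [0.023,-0.13,-0.035],
], roll=[0,0,0,0,0,0,0,0,0,0])

```text
time_s: 5.92
tcp_pos: [0.485, 0.0068, 0.131]
tool_rot: [-0.076, -3.135, 0.0]
ft_force: [-0.9, 0.3, -0.1]
finger_gap: -0.0001
grasp_force: 0.0
```

```bash
python3 - <<'E'
from h import *
c,s=look('wrist',['square_top','big_top','rocker_press','small_top'],'w3');look('scene',['rocker_press'],'s3')
s=r.observe();print(s['time_s'],s['tcp_pos'],s['tool_rot'],s['ft_force'])
a=cv2.imread('pics/w3.png');b=cv2.imread('pics/s3.png')[160:290,140:350]
b=cv2.resize(b,(400,248),interpolation=cv2.INTER_CUBIC)
o=np.zeros((600,512,3),np.uint8);o[:352]=a[:352];o[352:,:400]=b;cv2.imwrite('pics/c3.png',o)
E
```

```text
wrist square_top 0.6 [0.4874 0.0075 0.109 ]
wrist big_top 0.62 [0.4892 0.0667 0.1122]
wrist rocker_press 0.75 [0.5161 0.1361 0.0982]
wrist small_top 0.62 [ 0.4823 -0.0591  0.1131]
scene rocker_press 0.83 [0.5133 0.1334 0.1015]
6.2667 [0.48749556 0.00731424 0.13363918] [7.30022677e-02 3.14020490e+00 4.89534789e-04] [-0.76309297 -0.09721339  0.2370914 ]
```

View pics/c3.png

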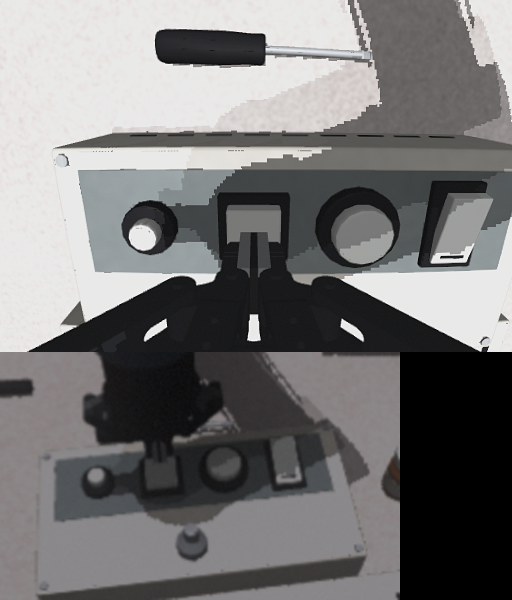

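Rocker is tipped (press point z is now about 0.10) and the tip is centred over the square key at (253,225). Pressing it.

Emit:
jog_arm([
  [0,0,0.015],
  [0,0,0.022],
  [0,0,0.024],
  [0,0,0.026],
  [0,0,0.028],
  [0,0,0.029],
  [0,0,0.03],
  [0,0,0.031],
  [0,0,0.032],
  [0,0,0.032],
], roll=[0,0,0,0,0,0,0,0,0,0])

```text
time_s: 7.1
tcp_pos: [0.4873, 0.0067, 0.102]
tool_rot: [0.074, 3.14, -0.0]
ft_force: [-3.4, -0.1, 7.0]
finger_gap: -0.0
grasp_force: 3.5
```

Emit:
jog_arm([
  [0,0,0.001],
  [0,0,0.001],
], roll=[0,0])

```text
time_s: 7.27
tcp_pos: [0.4873, 0.0067, 0.1018]
tool_rot: [0.073, 3.14, -0.0]
ft_force: [-6.4, -0.5, 13.9]
finger_gap: 0.0
grasp_force: 6.7
```

Emit:
jog_arm([
  [0,0,0.001],
  [0,0,0.001],
], roll=[0,0])

```text
time_s: 7.43
tcp_pos: [0.4874, 0.0067, 0.1017]
tool_rot: [0.073, 3.139, -0.0]
ft_force: [-9.2, 0.7, 19.3]
finger_gap: -0.0001
grasp_force: 9.8
```

The key is at its stop (z 0.102). Moving to the large button.

Emit:
jog_arm([
  [0,0,-0.02],
  [0,0,-0.04],
  [-0.001,0.025,-0.045],
  [-0.001,0.05,-0.045],
  [-0.001,0.063,-0.04],
  [-0.001,0.063,-0.035],
  [-0.001,0.063,-0.035],
], roll=[0,0,0,0,0,0,0])

```text
time_s: 8.02
tcp_pos: [0.4903, 0.0699, 0.1325]
tool_rot: [-0.072, -3.138, 0.001]
ft_force: [-0.6, -0.7, 0.2]
finger_gap: -0.0
grasp_force: 0.0
```

```bash
python3 - <<'E'
from h import *
look('wrist',['square_top','big_top','rocker_press'],'w4')
s=r.observe();print(s['time_s'],s['tcp_pos'],s['ft_force'])
E
```

```text
wrist square_top 0.83 [0.4865 0.0092 0.1017]
wrist big_top 0.61 [0.4897 0.0683 0.1123]
wrist rocker_press 0.88 [0.5178 0.1366 0.1012]
8.2167 [0.491163   0.06894225 0.13414261] [ 0.0063224   0.49792499 -0.20524337]
```

View pics/w4.png

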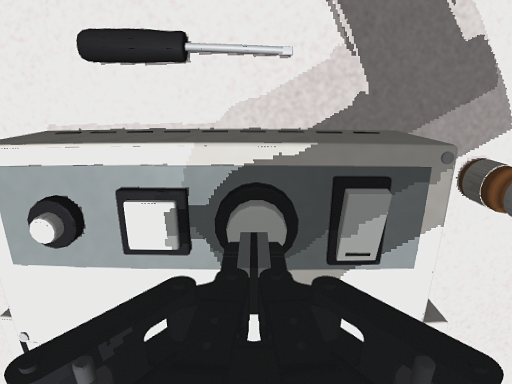

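The tip is centred on the large button (256,225), and the square key at (153,225) sits lower. Pressing the button.

Emit:
jog_arm([
  [0,0,0.015],
  [0,0,0.02],
  [0,0,0.022],
  [0,0,0.024],
  [0,0,0.026],
  [0,0,0.027],
  [0,0,0.028],
  [0,0,0.029],
  [0,0,0.029],
], roll=[0,0,0,0,0,0,0,0,0])

```text
time_s: 8.97
tcp_pos: [0.4913, 0.0693, 0.1061]
tool_rot: [0.074, 3.14, -0.001]
ft_force: [-2.2, -3.7, 6.8]
finger_gap: 0.0001
grasp_force: 3.4
```

Emit:
jog_arm([
  [0,0,0.001],
  [0,0,0.001],
], roll=[0,0])

```text
time_s: 9.13
tcp_pos: [0.4914, 0.0693, 0.1059]
tool_rot: [0.073, 3.14, -0.001]
ft_force: [-5.5, -1.8, 13.1]
finger_gap: 0.0003
grasp_force: 6.5
```

Emit:
jog_arm([
  [0,0,0.001],
  [0,0,0.001],
], roll=[0,0])

```text
time_s: 9.3
tcp_pos: [0.4914, 0.0693, 0.1058]
tool_rot: [0.073, 3.139, -0.001]
ft_force: [-9.0, -2.0, 19.4]
finger_gap: 0.0002
grasp_force: 9.6
```

The button is at its stop. Lifting clear.

Emit:
jog_arm([
  [0,0,-0.02],
  [0,0,-0.05],
  [0,0,-0.08],
  [0,0,-0.11],
  [0,0,-0.13],
  [0,0,-0.13],
  [0,0,-0.13],
  [0,0,-0.13],
], roll=[0,0,0,0,0,0,0,0])

```text
time_s: 9.97
tcp_pos: [0.4909, 0.07, 0.2324]
tool_rot: [-0.074, -3.14, -0.001]
ft_force: [-0.2, -0.4, -0.6]
finger_gap: -0.0002
grasp_force: 0.0
```

```bash
python3 - <<'E'
from h import *
look('wrist',['square_top','big_top','small_top','rocker_press','nozzle','flux','driver'],'w5')
s=r.observe();print(s['time_s'],s['tcp_pos'],s['ft_force'],np.abs(s['dq']).max())
E
```

```text
wrist square_top 0.82 [0.4847 0.007  0.1026]
wrist big_top 0.66 [0.4902 0.0679 0.1114]
wrist small_top 0.73 [ 0.4837 -0.0591  0.1165]
wrist rocker_press 0.59 [0.516  0.136  0.0985]
wrist rocker_press 0.21 [0.4863 0.0075 0.1006]
wrist nozzle 0.91 [0.5703 0.0256 0.0845]
wrist flux 0.64 [0.4969 0.2832 0.0016]
wrist driver 0.96 [0.3741 0.0167 0.0028]
wrist driver 0.53 [0.4936 0.2797 0.0024]
10.3667 [0.49109486 0.06964834 0.23292552] [-0.43196101  0.26595729  0.6273321 ] 0.002988909422270119
```

View pics/w5.png

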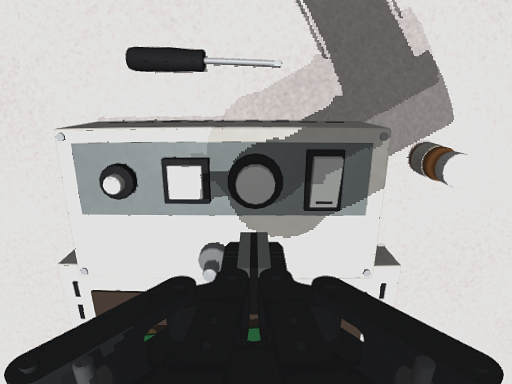

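The rocker (326,180) is on, the square key (186,180) is in and the large button (255,184) is back up. The small button, jar, driver and nozzle are where they were.

```bash
python3 -c "
from cell import r
print(r.close_job())"
```

```text
the job is handed in; nothing more can be done
None
```

The preheater was started in the required order (rocker on, square key in, large button pressed and released), with the small button unpressed, the loose items where they were and the hand clear; the job is handed in, but no verdict came back.

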